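# Set a rail up on bearers with its pull handle for fitting

### The job

Get the drawer rail ready for fitting its handle: stand the cube offcut squarely in the middle of the square rubber pad, and the longer offcut of the same height in the middle of the oblong pad, lying lengthwise as the pad does. Then lay the dark drilled rail flat across the two, same face up as now, centred over the set-up board and in line with the two pads, and last stand the steel pull handle upright on the rail with its feet over the two holes. Leave the low pale block where it is.

Things in the scene. Friction and masses are not known exactly. Their poses are not given: they have to be found in the camera images.
- board: set-up board fixed on the table, brown wood, 136 mm deep (its x) x 270 mm wide (its y) x 12 mm thick, turned at most 0.25 rad; origin at the centre of its underside, z up
- board_mid (a point): centre of the set-up board's top face (12 mm above the table), midway between the two pads; axes as the board's, the pads lie 80 mm to either side along its y
- pad_square: black rubber pad fixed on the board, 84 x 84 mm, 4 mm thick; origin at the centre of its underside, 12 mm above the table (its top is at 16 mm); axes parallel to the board's; it may be at the left or at the right end
- pad_oblong: black rubber pad fixed on the board, 122 mm (its x) x 84 mm (its y), 4 mm thick; origin at the centre of its underside, 12 mm above the table (its top is at 16 mm); axes parallel to the board's; at the end the square pad does not have
- cube_c (a point): centre of the loose plain wooden cube offcut, 64 x 64 x 64 mm, 0.17 kg; z up, x and y across its side faces
- long_block_c (a point): centre of the loose plain wooden longer offcut, 64 mm (its x) x 100 mm (its y) x 63 mm high, 0.26 kg; z up
- rail_c (a point): centre of the loose dark wooden rail, 48 mm wide (its x) x 260 mm long (its y) x 18 mm thick, 0.16 kg, lying flat; z up; two 8 mm holes go through it 55 mm either side of the centre along its y
- handle_c (a point): centre (26 mm above its underside) of the loose steel pull handle standing on its two round feet: 130 mm long (its y), 52 mm high (z up), feet 20 mm in diameter and 110 mm apart; the bow at the top is a bar 10 mm thick (its x), between 41 and 51 mm above the underside in the middle; 0.09 kg
- pale_block_c (a point): centre of a loose pale wooden block, 55 mm (its x) x 78 mm (its y) x 46 mm high, 0.11 kg, lower than the other two blocks: not wanted, stays where it is
Mind the look-alikes: they are no part of the job. Leave any blue look-alike of the part that bears handle_c alone.

How it is judged (in metres and radians):
On the way, in this order (a step that is already met when the one before it is completed fails the run):
1. the cube stands on the square pad and the longer offcut on the oblong pad (horizontal distance between cube_c and pad_square below 0.012 m and height (world z) of cube_c between 0.042 and 0.054 m and (angle between the x axis of cube_c and the x axis of pad_square, either way round below 0.2 rad or angle between the x axis of cube_c and the y axis of pad_square, either way round below 0.2 rad) and horizontal distance between long_block_c and pad_oblong below 0.012 m and height (world z) of long_block_c between 0.0415 and 0.0535 m and angle between the y axis of long_block_c and the x axis of pad_oblong, either way round below 0.2 rad), for 0.2 s.
2. the rail lies across both blocks, centred (all of step 1 and horizontal distance between rail_c and board_mid below 0.014 m and height (world z) of rail_c between 0.0825 and 0.0945 m and angle between the y axis of rail_c and the y axis of board_mid, either way round below 0.14 rad and angle between rail_c's own z axis and vertical below 0.06 rad), for 0.2 s.
3. the handle stands on the rail over its holes (all of step 2 and x of handle_c in the frame of rail_c between -0.01 and 0.01 m and y of handle_c in the frame of rail_c between -0.01 and 0.01 m and z of handle_c in the frame of rail_c between 0.03 and 0.04 m and angle between the y axis of handle_c and the y axis of rail_c, either way round below 0.14 rad and angle between handle_c's own z axis and vertical below 0.08 rad), for 0.2 s.
At the end, for the whole second after the job is handed in: Each block rests on its pad, within 12 mm and 0.2 rad; the rail lies level on both, within 14 mm of the board's centre and 0.14 rad of its line; the handle stands upright on the rail, within 10 mm (along and across) and 0.14 rad of its place over the holes; all released and at rest (all of step 3); the robot touches nothing.
It fails at once if the low pale block is moved by more than 30 mm (distance of pale_block_c from where it was at the start of the episode above 0.03 m).
It also fails if it takes over 99 s, if anything falls off the work surface, if the arm or the gripper's body presses on something with over 40 N, if the wrist force passes 120 N, or if a joint passes its speed limit or range.

### The arm

A 6-joint arm with a two-finger parallel gripper is mounted at the origin on the work surface; the furniture and walls round the work are solid. World frame = base frame: x ahead of the robot, y to its left, z up, the work surface at z = 0. Lengths are in mm, angles in rad, forces in N, time in s.
With the tool pointing down it reaches from about 350 to 875 mm from the base axis. Payload 4.2 kg.
Tool frame: the origin (TCP) lies between the finger pads; the fingertips stand 17 mm ahead of it and the grasp point (between the pads) lies 2 mm behind it (nose_length is the distance from the TCP to the fingertips, in mm); z points along the fingers, y is the direction in which the jaws open and shut (so a half turn about z gives the same grasp; the last joint's range is limited). The gripper opens to 85 mm and grips with 20 to 120 N. Pads are 22 mm wide; open, the fingers measure 114 mm over their backs; the gripper's body (76 mm by 85 mm) begins 54 mm behind the grasp point. The pads swing forward as they close: fully open they stand 13 mm farther back than shut.
Start: joints at [0.259, 0.385, 0.008, 0, -1.194, -0.259], TCP at [624.979, 0.025, 248.312] pointing down, gripper open.
Joint ranges: [-3.14, 3.14], [-1.21, 2.06], [-1.07, 1.41], [-3.16, 2.05], [-2.99, -0.16], [-3.1, 3.1]. Speed limits (rad/s): [2.79, 2.79, 3.14, 3.14, 3.14, 3.14].

### API

Orientations are given as a unit quaternion [x, y, z, w].
In Python, from bench import * gives the robot as it stands.
- The arm moves only by the tool jog_arm, never from a script. Its argument "increments" is a list of rows, each a list of 4 numbers: the shift along the tool's x, y, z in m, then the turn about the tool's z in degrees. A call has 1 to 10 rows; each row is the pose to reach, as a shift and turn from the pose measured when the call began, along the tool's axes at that moment; what a row does not reach only later rows make up. A row lasts 1/8 s, in which the tool goes at most 62.5 mm and 10.7 degrees, less where a joint would pass 70% of its speed; a pose out of reach is approached as far as the arm can. A call with a gripper value outside its range is refused whole. "hand" is the gripper's target within -1 to 1 (fully open at 1, half-way at 0, shut at -1), set as the call begins (left out, the last holds). The fingers move at their own pace and stop on an object; the grip force is fixed at half the most. Time passes only in rows, so rows that repeat a pose let the fingers close. It gives the time, the measured TCP pose, the force and the opening at its end, in the units of the state.
- read_state(): the state, without advancing time (a new reading comes with each control period).
- get_image(name): name is "scene" or "side" or "wrist"; returns the picture (480x640x3 uint8, red, green, blue); there is no depth.
- calibration(name): a dict with "fx", "fy", "cx", "cy" (pixels), "position" and "rotation" of the camera in the world; the wrist camera has in their place "hand_eye" (4x4, takes a point from camera to tool coordinates, whose origin is the TCP and whose axes are the flange's). Camera axes: x right, y up, looking along -z (the intrinsics and any distortion apply to the point x, -y, -z); pixel columns grow to the right and rows downward; lengths in mm; the calibration is good to about 2 mm. A picture is of the moment at which its call begins: read the wrist's pose just before it. calibration takes no time and is no camera call.
- job_done(): hands the job in, once; it reports no verdict.
The state is a dict: "clock": time; "joints": joint angles; "joint_vel": joint speeds; "joint_efforts": joint torques, N m; "position": TCP position; "ee_rot": TCP orientation; "contact_force": force on the tool from outside, world axes, zero at the start; "wrist_torque": the same for the moment, N m; "gripper_width": finger opening in mm.
Only numpy, scipy, OpenCV 4.12 (cv2) and the standard library are available. Lean on these libraries where they do the work, as an engineer would, in place of code of your own. Each camera call takes 0.05 s, during which the arm holds its last target.

## Working session

There is one attempt and no reset: what is moved stays moved. The work goes in short steps, Python scripts to look and compute and a tool call to move; the robot and the scene stay as the last step left them, time stands still between calls to the robot, and variables do not carry over. Pictures are saved under pics/ and viewed, and the job is handed in when it is done.

Besides the shell and the picture viewer there is one more tool, called as name(argument=value, ...) on one line, values as JSON. jog_arm: Moves the arm, as the interface text tells. Its arguments: {"type":"object","properties":{"increments":{"type":"array"},"hand":{"type":"number"}},"required":["increments"]}

```bash
mkdir -p pics; ls; python3 - <<'E'
from bench import *
import cv2
print(read_state())
for n in ["scene","side","wrist"]:
    im=get_image(n); cv2.imwrite(f"pics/{n}0.png",im[:,:,::-1])
    print(n,calibration(n))
E
```

```text
pics
{'clock': 0.0, 'joints': array([ 2.58605501e-01,  3.85574285e-01,  6.59387224e-03, -4.97380070e-04,
       -1.19397992e+00, -2.58645485e-01]), 'joint_vel': array([-0.00066307,  0.00078028,  0.00135898, -0.00055003,  0.00142458,
        0.00022631]), 'joint_efforts': array([-9.55001960e-04, -3.92286408e+01,  1.88399577e+01,  4.18616563e+00,
       -4.72148502e-03,  8.27910434e-07]), 'position': array([6.24446005e+02, 2.18099209e-02, 2.47198568e+02]), 'ee_rot': array([-0.70702732,  0.70718536,  0.00074378, -0.00081912]), 'contact_force': array([-0.00968905, -0.20640549, -1.26590825]), 'wrist_torque': array([-0.00774805, -0.02057301, -0.01876101]), 'gripper_width': 85.500306981929}
scene {'fx': 552.6453894603047, 'fy': 552.6453894603047, 'cx': 317.83779816621404, 'cy': 234.9745440548848, 'position': array([-211.68007268,  393.53150467, 1145.47542772]), 'rotation': array([-0.14519783,  0.29559251,  0.85648087, -0.39747097])}
side {'fx': 433.1178518725412, 'fy': 433.1178518725412, 'cx': 315.44948807380194, 'cy': 237.98146777807457, 'position': array([  204.83906987, -1139.51465445,   617.08908373]), 'rotation': array([ 0.50438633, -0.06459378, -0.12628286,  0.85174803])}
wrist {'fx': 394.0456290587897, 'fy': 394.0456290587897, 'cx': 314.70544505306384, 'cy': 239.00693853773748, 'hand_eye': array([[-9.07963039e-04,  9.58485318e-01,  2.85140441e-01,
         7.21279750e+01],
       [ 9.99999143e-01,  6.01250457e-04,  1.16319006e-03,
         7.44920012e-01],
       [ 9.43459770e-04,  2.85141253e-01, -9.58485042e-01,
        -1.26459616e+02],
       [ 0.00000000e+00,  0.00000000e+00,  0.00000000e+00,
         1.00000000e+00]])}
```

View pics/scene0.png

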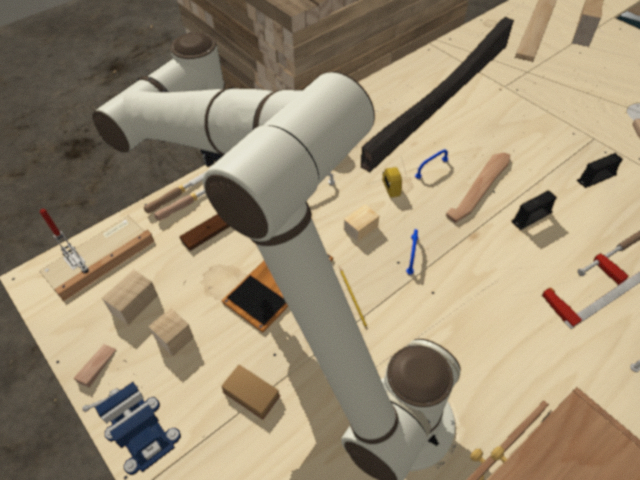

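View pics/side0.png

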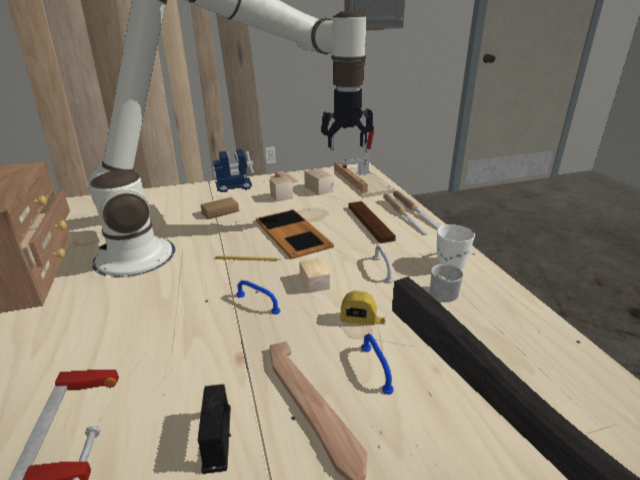

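View pics/wrist0.png

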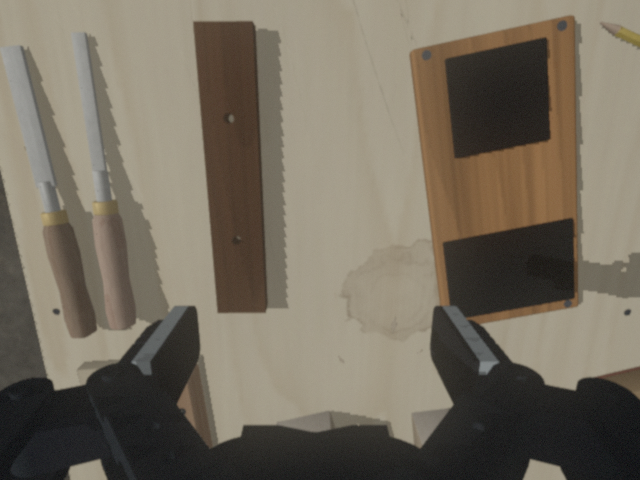

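```bash
cat > h.py <<'E'
from bench import *
import numpy as np, cv2
from scipy.spatial.transform import Rotation as R
def cam(name, st=None):
    c=calibration(name)
    K=(c['fx'],c['fy'],c['cx'],c['cy'])
    if name=='wrist':
        st=st or read_state()
        Rt=R.from_quat(st['ee_rot']).as_matrix(); H=c['hand_eye']
        return K, Rt@H[:3,3]+st['position'], Rt@H[:3,:3]
    r=np.array(c['rotation'])
    return K, np.array(c['position']), (R.from_quat(r).as_matrix())
def cast(C,px,z):
    K,p,M=C; px=np.atleast_2d(np.array(px,float))
    d=np.c_[(px[:,0]-K[2])/K[0],-(px[:,1]-K[3])/K[1],-np.ones(len(px))]@M.T
    t=(z-p[2])/d[:,2]
    return p+d*t[:,None]
def proj(C,P):
    K,p,M=C; q=(np.atleast_2d(np.array(P,float))-p)@M
    return np.c_[K[2]+K[0]*q[:,0]/-q[:,2], K[3]-K[1]*q[:,1]/-q[:,2]]
def snap(name,fn):
    st=read_state(); im=get_image(name)[:,:,::-1].copy(); cv2.imwrite('pics/'+fn,im); return im,cam(name,st),st
def todelta(xyz,yaw_y=None):
    """tool-axis shift (m) to world target TCP xyz mm; yaw_y: wanted world angle (deg) of tool y (jaw) mod 180"""
    st=read_state(); Rt=R.from_quat(st['ee_rot']).as_matrix()
    s=Rt.T@(np.array(xyz)-st['position'])/1000
    out=list(np.round(s,4))
    if yaw_y is not None:
        cur=np.degrees(np.arctan2(Rt[1,1],Rt[0,1]))
        dy=(yaw_y-cur+90)%180-90
        out.append(round(-dy*1.0,2)) # tool z down: positive turn about tool z = negative world yaw
        out.append(('j6',round(st['joints'][5],3)))
    return out
def edges(P):
    P=np.array(P); 
    for i in range(len(P)):
        d=P[(i+1)%len(P)]-P[i]; print('  edge',np.round(np.linalg.norm(d[:2]),1),'ang',np.round(np.degrees(np.arctan2(d[1],d[0])),2))
E
python3 - <<'E'
from h import *
C=cam('wrist')
b=cast(C,[[411,50],[572,15],[578,304],[446,323]],12); print('board',b.round(1),b.mean(0).round(1)); edges(b)
r=cast(C,[[195,22],[253,22],[267,312],[218,312]],18); print('rail',r.round(1),r.mean(0).round(1)); edges(r)
print('holes',cast(C,[[230,118],[237,240]],18).round(1))
print('padsq',cast(C,[[446,57],[547,38],[550,139],[456,157]],16).round(1))
print('padob',cast(C,[[443,241],[572,219],[575,297],[448,316]],16).round(1))
S=cam('scene')
for n,p in dict(long=[130,285],cube=[168,320],brown=[250,385],pale=[362,213],handle=[330,170]).items(): print(n,cast(S,[p],50).round(0))
D=cam('side')
for n,p in dict(long=[319,173],cube=[282,180],brown=[220,205],pale=[315,268],h=[380,250]).items(): print(n,cast(D,[p],60).round(0))
print(proj(S,b),proj(D,b))
E
```

```text
board [[ 543.  -129.8   12. ]
 [ 412.7 -155.9   12. ]
 [ 358.5  104.2   12. ]
 [ 489.6  125.4   12. ]] [451. -14.  12.]
  edge 132.8 ang -168.67
  edge 265.7 ang 101.77
  edge 132.8 ang 9.17
  edge 260.7 ang -78.19
rail [[ 720.7 -149.7   18. ]
 [ 673.7 -149.6   18. ]
 [ 671.6  109.6   18. ]
 [ 720.4  109.6   18. ]] [696.6 -20.   18. ]
  edge 47.0 ang 179.95
  edge 259.3 ang 90.47
  edge 48.9 ang -0.08
  edge 259.3 ang -89.95
holes [[697.  -75.3  18. ]
 [697.2  34.6  18. ]]
padsq [[ 514.3 -123.8   16. ]
 [ 432.5 -138.1   16. ]
 [ 416.4  -57.4   16. ]
 [ 497.7  -41.9   16. ]]
padob [[502.1  36.5  16. ]
 [383.6  15.1  16. ]
 [365.9  94.6  16. ]
 [489.8 115.4  16. ]]
long [[639. 283.  50.]]
cube [[497. 262.  50.]]
brown [[251. 211.  50.]]
pale [[ 446. -288.   50.]]
handle [[ 620. -328.   50.]]
long [[629. 301.  60.]]
cube [[485. 277.  60.]]
brown [[255. 130.  60.]]
pale [[ 437. -308.   60.]]
h [[ 616. -278.   60.]]
[[292.19946737 230.88187602]
 [332.00848356 255.99708877]
 [262.16240281 329.41570296]
 [222.80655131 297.59939733]] [[333.86413489 243.39786573]
 [291.14928224 255.30403258]
 [255.49544704 217.69133405]
 [293.97594248 209.46339196]]
```

jog_arm(increments=[[-0.24,0.064,-0.08,0],[-0.24,0.064,-0.08,0],[-0.24,0.064,-0.08,0],[-0.24,0.064,-0.08,0],[-0.24,0.064,-0.08,0],[-0.24,0.064,-0.08,0]], hand=1)

```text
clock: 0.9
position: [560.4, 240.6, 327.2]
ee_rot: [0.708, -0.707, -0.001, 0.001]
contact_force: [-0.3, 0.1, 0.0]
gripper_width: 85.4
```

```bash
python3 - <<'E'
from h import *
snap('wrist','w1.png'); im,_,st=snap('scene','s1.png'); print(st['position'],st['clock'],st['joints'].round(2))
E
```

```text
[560.52345603 239.55065848 326.79695818] 0.95 [ 0.67  0.32  0.11 -0.   -1.36 -0.67]
```

View pics/w1.png

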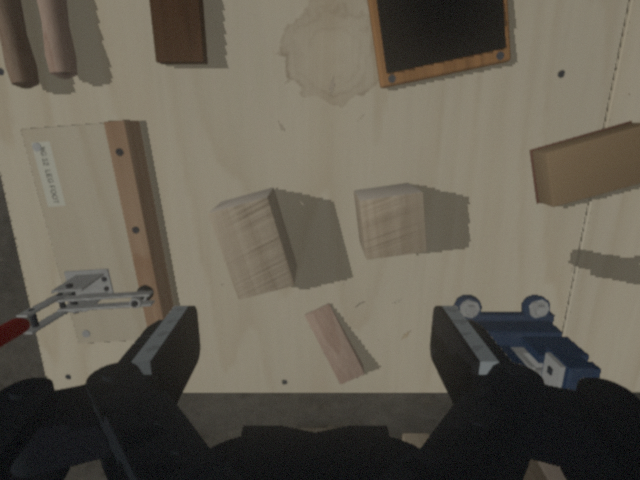

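View pics/s1.png

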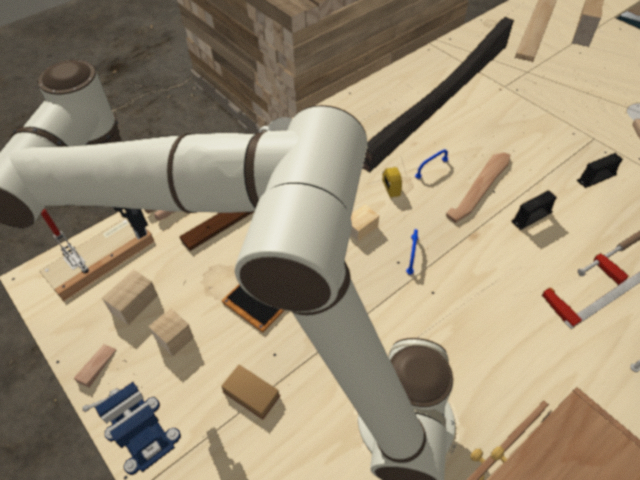

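```bash
python3 - <<'E'
import cv2
im=cv2.imread('pics/w1.png')[170:320,195:475]
im=cv2.convertScaleAbs(im,alpha=1.4)
cv2.imwrite('pics/w1c.png',cv2.resize(im,None,fx=2.8,fy=2.8,interpolation=cv2.INTER_CUBIC))
E
```

```text
(no output)
```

View pics/w1c.png

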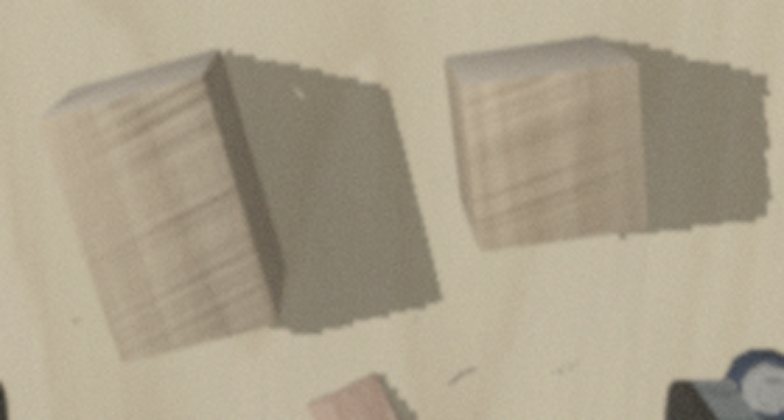

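```bash
python3 - <<'E'
from h import *
C=cam('wrist')
f=lambda a: np.array(a)/2.8+[195,170]
for n,p,z in (('long',[[45,113],[207,78],[276,322],[122,360]],63),('cube',[[462,87],[638,63],[646,228],[486,250]],64)):
    P=cast(C,f(p),z); print(n,P.round(1).tolist(),P.mean(0).round(1)); edges(P)
b=cast(C,[[531,148],[640,122],[640,185],[544,207]],30);print(b)
E
```

```text
long [[664.3, 252.1, 63.0], [605.4, 239.5, 63.0], [582.4, 333.8, 63.0], [642.1, 349.5, 63.0]] [623.5 293.7  63. ]
  edge 60.2 ang -167.9
  edge 97.1 ang 103.72
  edge 61.7 ang 14.7
  edge 99.9 ang -77.14
cube [[514.2, 242.8, 64.0], [451.8, 234.3, 64.0], [444.2, 296.1, 64.0], [503.3, 304.6, 64.0]] [478.4 269.4  64. ]
  edge 62.9 ang -172.24
  edge 62.3 ang 97.07
  edge 59.8 ang 8.16
  edge 62.8 ang -80.04
[[332.32094084 193.34522183  30.        ]
 [223.78472907 167.41412293  30.        ]
 [208.62494827 232.58202206  30.        ]
 [308.35253851 256.48560032  30.        ]]
```

```bash
python3 - <<'E'
from h import *
st=dict(position=np.array([624.446,0.0218,247.199]),ee_rot=np.array([-0.70702732,0.70718536,0.00074378,-0.00081912]))
C=cam('wrist',st)
im=cv2.imread('pics/wrist0.png'); hsv=cv2.cvtColor(im,cv2.COLOR_BGR2HSV)
m=((hsv[:,:,2]<48)).astype(np.uint8)*255; m[330:]=0; m[:,:430]=0;m[300:,:470]=0
m=cv2.morphologyEx(m,cv2.MORPH_OPEN,np.ones((5,5)))
cs,_=cv2.findContours(m,cv2.RETR_EXTERNAL,cv2.CHAIN_APPROX_NONE)
for c in cs:
    if cv2.contourArea(c)<2000: continue
    P=cast(C,c[:,0,:],16)[:,:2].astype(np.float32)
    (cx,cy),(w,h),a=cv2.minAreaRect(P); print('pad',round(cx,1),round(cy,1),round(w,1),round(h,1),round(a,2))
C=cam('wrist')
print('jig',cast(C,[[145,122],[170,320],[105,122]],30).round(0))
print(todelta([479,269.5,150],8), todelta([479,269.5,45],8))
cv2.imwrite('pics/m.png',m)
E
```

```text
pad 425.1 64.6 101.5 81.3 11.21
pad 460.8 -89.1 72.3 77.9 11.26
jig [[734. 166.  30.]
 [732. 393.  30.]
 [775. 166.  30.]]
[np.float64(-0.0307), np.float64(0.0812), np.float64(0.1769), np.float64(-8.07), ('j6', np.float64(-0.669))] [np.float64(-0.0308), np.float64(0.0808), np.float64(0.2819), np.float64(-8.07), ('j6', np.float64(-0.669))]
```

jog_arm(increments=[[-0.031,0.081,0.06,-8],[-0.031,0.081,0.14,-8],[-0.031,0.081,0.19,-8],[-0.031,0.081,0.19,-8],[-0.031,0.081,0.19,-8]])

```text
clock: 1.62
position: [477.9, 267.1, 134.1]
ee_rot: [0.754, -0.657, -0.001, 0.005]
contact_force: [0.1, -0.3, 0.1]
gripper_width: 85.6
```

```bash
python3 - <<'E'
from h import *
im,_,st=snap('wrist','w2.png'); print(st['position'],st['clock'])
print(todelta([479,269.5,44],8))
E
```

```text
[477.89852781 267.12272979 134.07715045] 1.625
[np.float64(-0.0013), np.float64(-0.0), np.float64(0.0925), np.float64(-0.14), ('j6', np.float64(-0.667))]
```

View pics/w2.png

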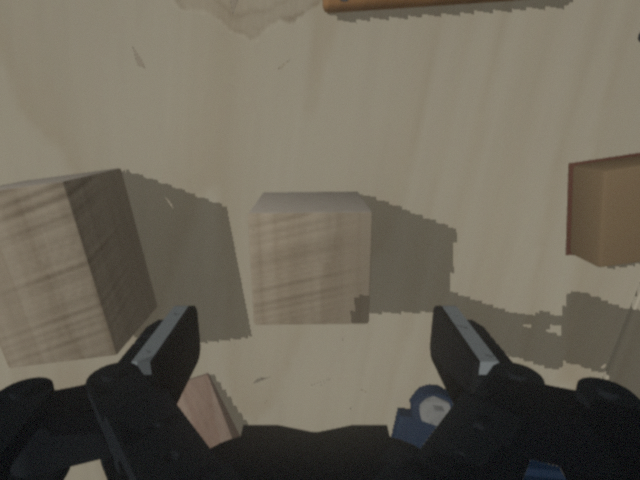

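```bash
python3 - <<'E'
from h import *
C=cam('wrist')
P=cast(C,[[252,211],[371,209],[370,323],[253,324]],64); print(P.mean(0));edges(P)
print(todelta([*P.mean(0)[:2],44],8))
E
```

```text
[479.96763104 272.47095177  64.        ]
  edge 61.4 ang -171.26
  edge 65.4 ang 99.63
  edge 65.8 ang 8.23
  edge 64.9 ang -84.27
[np.float64(-0.0041), np.float64(-0.0014), np.float64(0.0924), np.float64(-0.14), ('j6', np.float64(-0.667))]
```

jog_arm(increments=[[-0.004,-0.001,0.045,0],[-0.004,-0.001,0.09,0],[-0.004,-0.001,0.09,0],[-0.004,-0.001,0.09,0]])

```text
clock: 2.17
position: [481.6, 273.3, 49.0]
ee_rot: [0.754, -0.657, -0.0, 0.0]
contact_force: [-0.8, 0.6, -0.0]
gripper_width: 85.4
```

jog_arm(increments=[[0,0,0,0],[0,0,0,0],[0,0,0,0],[0,0,0,0]], hand=-1)

```text
clock: 2.68
position: [483.3, 274.6, 52.1]
ee_rot: [0.754, -0.657, 0.0, -0.002]
contact_force: [-0.6, 0.0, 6.8]
gripper_width: 62.7
```

jog_arm(increments=[[0,0,-0.05,0],[0,0,-0.1,0],[0,0,-0.1,0],[0,0,-0.1,0]])

```text
clock: 3.18
position: [482.3, 274.1, 152.4]
ee_rot: [0.754, -0.657, 0.0, -0.003]
contact_force: [0.3, -1.3, -2.0]
gripper_width: 63.0
```

```bash
python3 - <<'E'
from h import *
im,_,st=snap('wrist','w3.png'); print(st['position'],st['clock'],st['contact_force'],st['gripper_width'])
print(todelta([466,-91.5,150],11.2))
E
```

```text
[482.3132235  274.0696034  152.40807435] 3.175 [ 0.26596489 -1.34439849 -1.97417146] 62.96580464388142
[np.float64(0.3596), np.float64(0.0661), np.float64(0.0006), np.float64(-3.3), ('j6', np.float64(-0.671))]
```

View pics/w3.png

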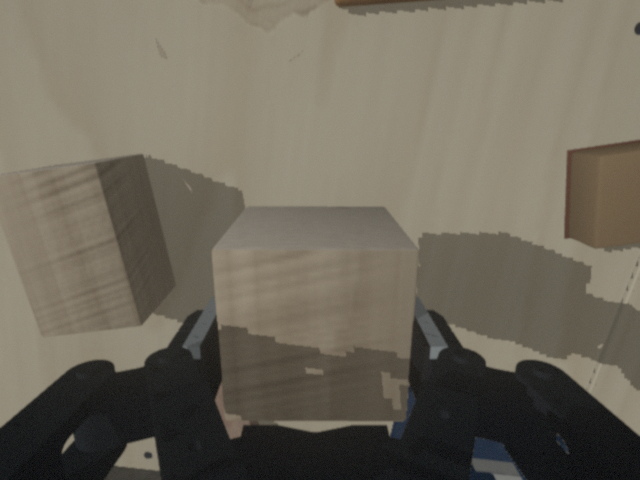

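```bash
python3 - <<'E'
from h import *
C=cam('wrist')
st=read_state()
for dz in (10,12,14):
    P=cast(C,[[213,250],[416,250],[409,420],[218,420]],st['position'][2]+dz); print(dz,P.mean(0)-st['position']);edges(P)
E
```

```text
10 [ 0.01656952 -1.92066739 10.        ]
  edge 63.1 ang -172.08
  edge 63.9 ang 99.83
  edge 68.2 ang 8.03
  edge 64.1 ang -84.8
12 [ 0.16951483 -3.12128197 12.        ]
  edge 62.0 ang -172.08
  edge 62.8 ang 99.83
  edge 67.1 ang 8.03
  edge 63.0 ang -84.8
14 [ 0.32246014 -4.32189655 14.        ]
  edge 60.9 ang -172.08
  edge 61.7 ang 99.83
  edge 65.9 ang 8.03
  edge 61.9 ang -84.8
```

jog_arm(increments=[[0.357,0.066,0,-3.3],[0.357,0.066,0,-3.3],[0.357,0.066,0,-3.3],[0.357,0.066,0,-3.3],[0.357,0.066,0,-3.3],[0.357,0.066,0,-3.3],[0.357,0.066,0,-3.3],[0.357,0.066,0,-3.3]])

```text
clock: 4.22
position: [465.2, -89.1, 149.6]
ee_rot: [0.772, -0.635, -0.001, -0.001]
contact_force: [-1.3, 0.5, -0.8]
gripper_width: 63.1
```

```bash
python3 - <<'E'
from h import *
im,_,st=snap('wrist','w4.png'); print(st['position'],st['clock'],st['contact_force'],st['gripper_width'])
print(todelta([466,-89,70],11.2))
E
```

```text
[465.16952268 -89.09847347 149.61917699] 4.225 [-1.26012047  0.51670086 -0.78750481] 63.11335712630538
[np.float64(0.0008), np.float64(-0.0004), np.float64(0.0798), np.float64(0.02), ('j6', np.float64(0.043))]
```

View pics/w4.png

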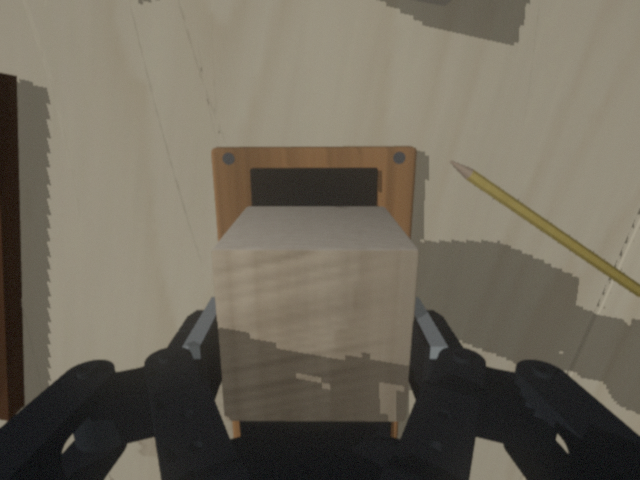

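```bash
python3 - <<'E'
from h import *
C=cam('wrist')
P=cast(C,[[251,168],[378,168]],16);print(P);edges(P)
u=P[1]-P[0];u/=np.linalg.norm(u);n=np.array([-u[1],u[0],0]);print(n)
for s in(1,-1): print(P.mean(0)+s*42*n)
B=cast(C,[[213,148],[416,148]],12);print(B);edges(B)
n=n if n[1]>0 else -n
print('board mid',B.mean(0)+135*n)
E
```

```text
[[ 514.41266662 -122.42762428   16.        ]
 [ 432.94859325 -138.53782872   16.        ]]
  edge 83.0 ang -168.81
  edge 83.0 ang 11.19
[ 0.19400124 -0.98100128  0.        ]
[ 481.828682   -171.68478042   16.        ]
[465.53257786 -89.28067258  16.        ]
[[ 541.30441548 -129.87056418   12.        ]
 [ 410.96545678 -155.63177307   12.        ]]
  edge 132.9 ang -168.82
  edge 132.9 ang 11.18
board mid [449.94476875 -10.3159953   12.        ]
```

jog_arm(increments=[[0,-0.001,0.04,0],[0,-0.001,0.07,0],[0,-0.001,0.079,0],[0,-0.001,0.081,0],[0,-0.001,0.081,0]])

```text
clock: 4.9
position: [467.4, -87.7, 69.8]
ee_rot: [0.773, -0.634, 0.0, -0.002]
contact_force: [0.5, 0.2, -0.5]
gripper_width: 63.0
```

jog_arm(increments=[[0,0,0,0],[0,0,0,0],[0,0,0,0]], hand=1)

```text
clock: 5.28
position: [467.7, -87.7, 70.2]
ee_rot: [0.773, -0.634, 0.001, -0.002]
contact_force: [-0.4, -0.1, -0.5]
gripper_width: 85.3
```

jog_arm(increments=[[0,0,-0.06,0],[0,0,-0.12,0],[-0.05,0,-0.17,0],[-0.09,0,-0.17,0],[-0.09,0,-0.17,0],[-0.09,0,-0.17,0]])

```text
clock: 6.02
position: [449.1, 0.0, 240.2]
ee_rot: [0.773, -0.634, 0.001, -0.002]
contact_force: [1.3, -0.7, 0.2]
gripper_width: 85.2
```

```bash
python3 - <<'E'
from h import *
im,_,st=snap('wrist','w5.png'); print(st['position'],st['clock'],st['contact_force'],st['gripper_width'])
E
```

```text
[4.49090598e+02 3.17754671e-03 2.40248760e+02] 6.025 [ 1.27562413 -0.73682892  0.24819292] 85.23692963240526
```

View pics/w5.png

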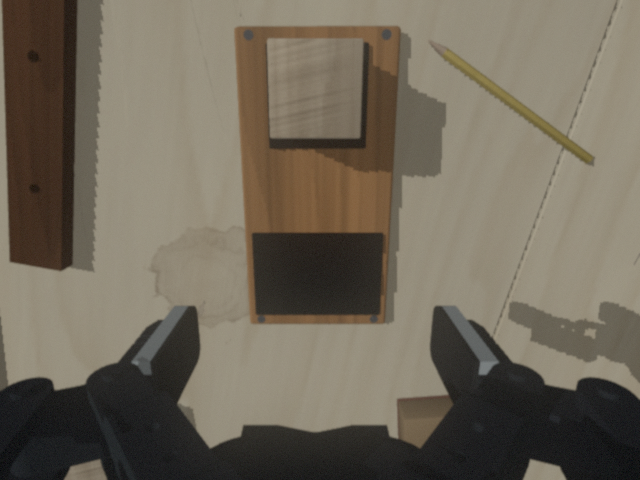

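```bash
python3 - <<'E'
from h import *
C=cam('wrist')
P=cast(C,[[253,233],[382,234],[382,315],[256,316]],16);print('ob',P.mean(0));edges(P)
P=cast(C,[[267,39],[363,39],[362,138],[271,139]],80);print('cube',P.mean(0));edges(P)
B=cast(C,[[236,27],[400,27],[385,323],[252,323]],12);print('board',B.mean(0));edges(B)
P=cast(C,[[33,56],[34,188]],18);print('holes',P,P.mean(0));edges(P)
im=cv2.imread('pics/w5.png')[20:160,220:420];cv2.imwrite('pics/w5c.png',cv2.resize(im,None,fx=4,fy=4,interpolation=cv2.INTER_CUBIC))
print(todelta([624,294,150],13.5))
E
```

```text
ob [432.92253644  66.95178112  16.        ]
  edge 119.2 ang -169.19
  edge 83.0 ang 104.0
  edge 124.1 ang 11.83
  edge 85.1 ang -79.38
cube [466.61175427 -91.00913612  80.        ]
  edge 63.2 ang -168.85
  edge 63.2 ang 102.57
  edge 64.1 ang 11.82
  edge 63.9 ang -78.26
board [448.84296092 -12.45718218  12.        ]
  edge 132.6 ang -168.85
  edge 266.6 ang 101.52
  edge 133.3 ang 11.33
  edge 267.0 ang -78.64
holes [[698.06572684 -76.45577778  18.        ]
 [697.97044797  33.40518501  18.        ]] [698.0180874  -21.52529639  18.        ]
  edge 109.9 ang 90.05
  edge 109.9 ang -89.95
[np.float64(-0.2545), np.float64(-0.2286), np.float64(0.0912), np.float64(-2.25), ('j6', np.float64(-0.165))]
```

View pics/w5c.png

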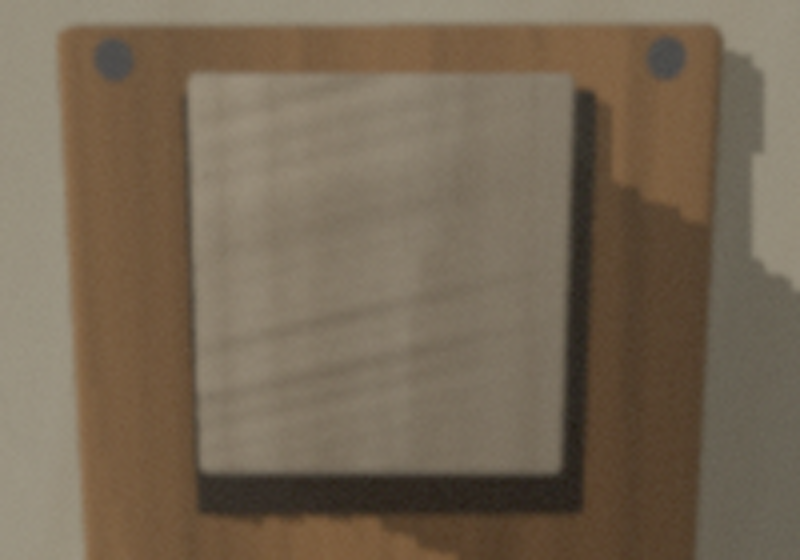

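jog_arm(increments=[[-0.254,-0.228,0.09,-2.2],[-0.254,-0.228,0.09,-2.2],[-0.254,-0.228,0.09,-2.2],[-0.254,-0.228,0.09,-2.2],[-0.254,-0.228,0.09,-2.2],[-0.254,-0.228,0.09,-2.2],[-0.254,-0.228,0.09,-2.2],[-0.254,-0.228,0.09,-2.2]])

```text
clock: 7.08
position: [623.6, 291.9, 150.1]
ee_rot: [0.785, -0.62, 0.0, -0.001]
contact_force: [0.2, -0.5, 0.5]
gripper_width: 85.5
```

```bash
python3 - <<'E'
from h import *
im,_,st=snap('wrist','w6.png'); print(st['position'],st['clock'],st['contact_force'],st['gripper_width'])
E
```

```text
[623.55347661 291.89498333 150.06546444] 7.075 [ 0.17054607 -0.47458128  0.52436334] 85.46748331030152
```

View pics/w6.png

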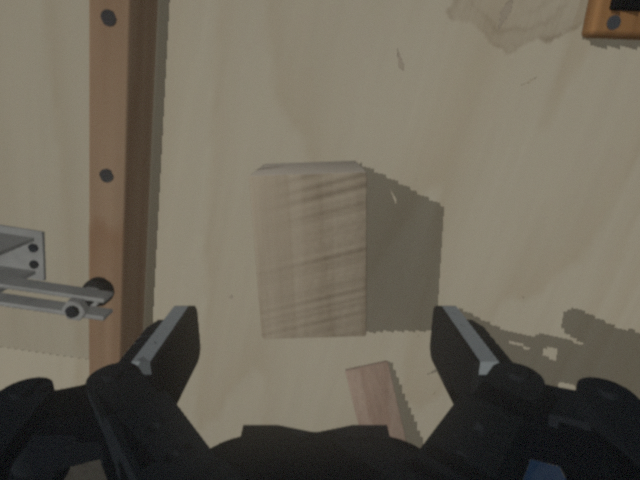

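```bash
python3 - <<'E'
from h import *
C=cam('wrist')
P=cast(C,[[253,172],[366,171],[366,334],[263,337]],63);print(P.mean(0));edges(P)
print(todelta([*P.mean(0)[:2],46],13.8))
E
```

```text
[624.0229724 295.6304037  63.       ]
  edge 61.0 ang -166.17
  edge 98.9 ang 105.44
  edge 63.1 ang 15.3
  edge 100.5 ang -75.76
[np.float64(-0.0035), np.float64(-0.0011), np.float64(0.1049), np.float64(-0.44), ('j6', np.float64(-0.439))]
```

jog_arm(increments=[[-0.003,-0.001,0.05,-1],[-0.003,-0.001,0.09,-1],[-0.003,-0.001,0.104,-1],[-0.003,-0.001,0.104,-1],[-0.003,-0.001,0.104,-1]])

```text
clock: 7.75
position: [625.3, 295.6, 49.3]
ee_rot: [0.79, -0.613, 0.001, -0.003]
contact_force: [0.5, 0.0, 0.3]
gripper_width: 85.2
```

jog_arm(increments=[[0,0,0,0],[0,0,0,0],[0,0,0,0],[0,0,0,0]], hand=-1)

```text
clock: 8.25
position: [626.6, 296.4, 52.0]
ee_rot: [0.79, -0.613, 0.002, -0.005]
contact_force: [-0.4, -0.1, 7.1]
gripper_width: 62.7
```

jog_arm(increments=[[0,0,-0.05,0],[0,0,-0.11,0],[0,0,-0.14,0],[0,0,-0.14,0]])

```text
clock: 8.75
position: [626.0, 296.4, 194.7]
ee_rot: [0.79, -0.613, 0.003, -0.008]
contact_force: [0.2, 0.2, -3.7]
gripper_width: 62.9
```

```bash
python3 - <<'E'
from h import *
im,_,st=snap('wrist','w7.png'); print(st['position'],st['clock'],st['contact_force'],st['gripper_width'],st['joints'])
print(todelta([434.3,66.3,185],101.2))
E
```

```text
[625.96233101 296.37384971 194.68750366] 8.75 [ 0.15371248  0.1572059  -3.67505953] 62.879815995978056 [ 0.67566783  0.52799489  0.1041594   0.00169845 -1.13056748 -0.4249078 ]
[np.float64(0.175), np.float64(0.2414), np.float64(0.0035), np.float64(-86.82), ('j6', np.float64(-0.425))]
```

View pics/w7.png

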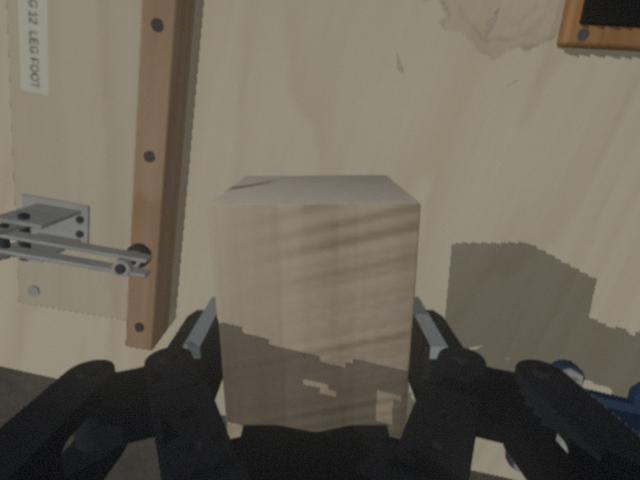

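```bash
python3 - <<'E'
from h import *
C=cam('wrist'); st=read_state(); Rt=R.from_quat(st['ee_rot']).as_matrix()
for dz in (9,11,13):
    P=cast(C,[[212,206],[420,205]],st['position'][2]+dz);edges(P[:2]); print((Rt.T@(P.mean(0)-st['position'])))
print(np.degrees(np.arccos(-Rt[2,2])))
E
```

```text
edge 63.0 ang -165.26
  edge 63.0 ang 14.74
[47.68302787  0.76204792 -9.19723038]
  edge 61.9 ang -165.26
  edge 61.9 ang 14.74
[ 48.09732179   0.75930693 -11.19896087]
  edge 60.8 ang -165.26
  edge 60.8 ang 14.74
[ 48.5116157    0.75656594 -13.20069135]
0.6123656914492173
```

jog_arm(increments=[[0.175,0.239,0,-10],[0.175,0.239,0,-20],[0.175,0.239,0,-30],[0.175,0.239,0,-40],[0.175,0.239,0,-50],[0.175,0.239,0,-60],[0.175,0.239,0,-70],[0.175,0.239,0,-80],[0.175,0.239,0,-86.8],[0.175,0.239,0,-86.8]])

```text
clock: 10.05
position: [435.0, 66.2, 186.3]
ee_rot: [0.995, 0.096, 0.002, -0.002]
contact_force: [0.7, 0.5, -2.5]
gripper_width: 62.6
```

```bash
python3 - <<'E'
from h import *
im,_,st=snap('wrist','w8.png'); print(st['position'],st['clock'],st['ee_rot'],st['gripper_width'],st['joints'])
print(todelta([436.3,66.7,69],101.2))
E
```

```text
[435.03865096  66.18927337 186.29378328] 10.05 [ 0.99533175  0.09646624  0.00218766 -0.00204663] 62.63539961820515 [ 0.52130856  0.12748144 -0.51761496 -0.0024218  -0.9200281   1.24418327]
[np.float64(0.0003), np.float64(0.0002), np.float64(0.1177), np.float64(-0.16), ('j6', np.float64(1.243))]
```

View pics/w8.png

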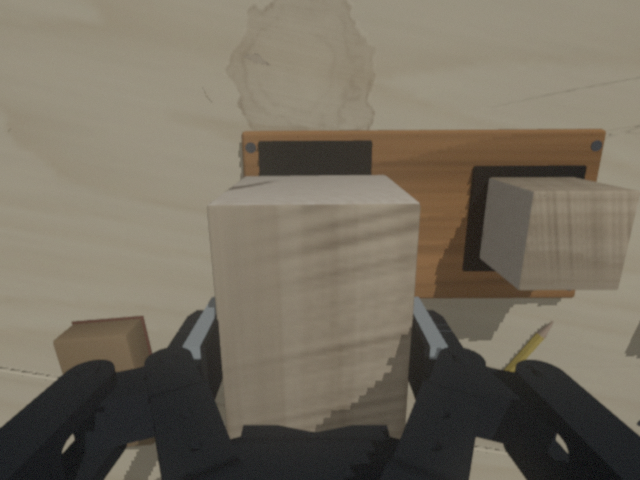

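```bash
python3 - <<'E'
from h import *
C=cam('wrist')
P=cast(C,[[259,141],[372,141]],16);edges(P[:2]);u=P[1]-P[0];u/=np.linalg.norm(u);n=np.array([-u[1],u[0],0]);n=n if n[0]<0 else -n
print(P,'centre',P.mean(0)+61*n)
P=cast(C,[[482,166],[585,166]],16);print(P.mean(0)+42*n); edges(P[:2])
E
```

```text
edge 82.9 ang -79.01
  edge 82.9 ang 100.99
[[485.88054617 118.99213965  16.        ]
 [501.68423398  37.64602319  16.        ]] centre [433.90197464  66.68568781  16.        ]
[465.76762061 -92.51757024  16.        ]
  edge 76.6 ang -78.99
  edge 76.6 ang 101.01
```

jog_arm(increments=[[0,0,0.05,0],[0,0,0.09,0],[0,0,0.11,0],[0,0,0.118,0],[0,0,0.118,0],[0,0,0.118,0]])

```text
clock: 10.85
position: [436.3, 67.1, 69.0]
ee_rot: [0.995, 0.096, 0.003, -0.002]
contact_force: [0.2, 0.2, -2.7]
gripper_width: 62.9
```

jog_arm(increments=[[0,0,0,0],[0,0,0,0],[0,0,0,0]], hand=1)

```text
clock: 11.22
position: [436.6, 67.2, 69.3]
ee_rot: [0.995, 0.096, 0.004, -0.003]
contact_force: [0.6, 0.6, -0.7]
gripper_width: 85.7
```

jog_arm(increments=[[0,0,-0.06,0],[0,0,-0.12,0],[0,0,-0.18,0],[0,0,-0.21,0],[0,0,-0.21,0]])

```text
clock: 11.85
position: [436.2, 66.5, 282.2]
ee_rot: [0.995, 0.096, 0.007, -0.004]
contact_force: [-1.3, -1.3, -0.3]
gripper_width: 85.3
```

```bash
python3 - <<'E'
from h import *
im,_,st=snap('wrist','w9.png'); print(st['position'],st['clock'],st['ee_rot'],st['gripper_width'])
E
```

```text
[436.21878404  66.49677092 282.18130495] 11.85 [ 0.99535149  0.09599191  0.00683462 -0.00377609] 85.30565458868364
```

View pics/w9.png

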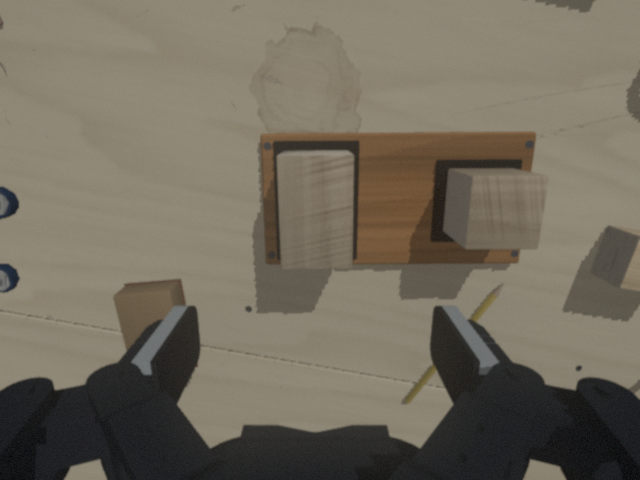

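```bash
python3 - <<'E'
from h import *
C=cam('wrist')
P=cast(C,[[278,152],[354,150],[352,267],[281,269]],79);print('long',P.mean(0));edges(P)
P=cast(C,[[459,170],[547,175],[538,248],[471,249]],80);print('cube',P.mean(0));edges(P)
B=cast(C,[[261,133],[535,132],[517,265],[267,265]],12);print('board',B.mean(0));edges(B)
print(todelta([698,-20,150],0.2))
E
```

```text
long [435.84660319  66.68986311  79.        ]
  edge 61.9 ang -77.56
  edge 101.0 ang -168.48
  edge 62.9 ang 102.77
  edge 101.4 ang 10.98
cube [466.66575612 -88.7105535   80.        ]
  edge 72.8 ang -82.23
  edge 62.9 ang -166.88
  edge 57.9 ang 101.94
  edge 70.1 ang 25.18
board [447.26288231 -12.01388768  12.        ]
  edge 264.7 ang -78.84
  edge 136.1 ang -168.28
  edge 265.2 ang 101.06
  edge 135.6 ang 11.5
[np.float64(0.2403), np.float64(0.1354), np.float64(0.1317), np.float64(-79.2), ('j6', np.float64(1.243))]
```

jog_arm(increments=[[0.241,0.136,0.1,10.5],[0.241,0.136,0.1,21],[0.241,0.136,0.1,31.5],[0.241,0.136,0.1,42],[0.241,0.136,0.1,52],[0.241,0.136,0.1,62],[0.241,0.136,0.1,72],[0.241,0.136,0.1,82],[0.241,0.136,0.1,92],[0.241,0.136,0.1,100.8]])

```text
clock: 13.15
position: [697.4, -20.7, 178.8]
ee_rot: [-0.706, 0.708, 0.001, 0.004]
contact_force: [1.2, 0.4, 0.3]
gripper_width: 85.6
```

```bash
python3 - <<'E'
from h import *
im,_,st=snap('wrist','w10.png'); print(st['position'],st['clock'],st['ee_rot'],st['joints'].round(3))
print(todelta([697.5,-21,150],0.2))
E
```

```text
[697.41033968 -20.74770119 178.77067845] 13.15 [-0.70636638  0.70783539  0.00108148  0.00379814] [ 0.199  0.554  0.112 -0.007 -1.124 -0.198]
[np.float64(0.0005), np.float64(0.0), np.float64(0.0288), np.float64(-0.49), ('j6', np.float64(-0.201))]
```

View pics/w10.png

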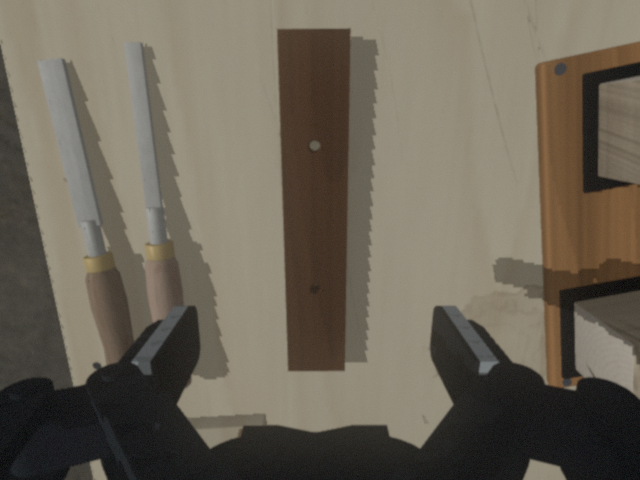

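```bash
python3 - <<'E'
from h import *
C=cam('wrist')
P=cast(C,[[315,146],[315,289]],18);print(P,P.mean(0));edges(P[:2])
P=cast(C,[[278,29],[350,29],[345,370],[289,370]],18);print(P.mean(0));edges(P)
print('handle of chisel',cast(C,[[182,300]],20))
print(todelta([697.5,-21,22],0.2))
E
```

```text
[[697.09341967 -75.26112272  18.        ]
 [697.72852128  35.1295015   18.        ]] [697.41097048 -20.06581061  18.        ]
  edge 110.4 ang 89.67
  edge 110.4 ang -90.33
[696.90057756 -20.11115794  18.        ]
  edge 47.1 ang 179.6
  edge 259.6 ang 90.22
  edge 47.4 ang -0.15
  edge 259.8 ang -89.84
handle of chisel [[803.43461595  43.33265887  20.        ]]
[np.float64(0.0014), np.float64(0.0005), np.float64(0.1568), np.float64(-0.49), ('j6', np.float64(-0.201))]
```

jog_arm(increments=[[0,0,0.06,0],[0,0,0.11,0],[0,0,0.145,0],[0,0,0.156,0],[0,0,0.156,0],[0,0,0.156,0]])

```text
clock: 13.95
position: [699.3, -19.5, 24.7]
ee_rot: [-0.706, 0.709, 0.0, 0.005]
contact_force: [-0.2, 0.8, 0.0]
gripper_width: 85.4
```

jog_arm(increments=[[0,0,0,0],[0,0,0,0],[0,0,0,0],[0,0,0,0],[0,0,0,0]], hand=-1)

```text
clock: 14.58
position: [700.2, -19.4, 26.4]
ee_rot: [-0.706, 0.708, -0.001, 0.006]
contact_force: [-0.7, 1.0, 7.2]
gripper_width: 46.1
```

jog_arm(increments=[[0,0,-0.04,0],[0,0,-0.1,0],[0,0,-0.15,0],[0,0,-0.17,0],[0,0,-0.17,0]])

```text
clock: 15.2
position: [699.0, -20.5, 198.0]
ee_rot: [-0.706, 0.708, -0.002, 0.007]
contact_force: [-0.5, 0.7, -1.9]
gripper_width: 45.7
```

```bash
python3 - <<'E'
from h import *
im,_,st=snap('wrist','w11.png');snap('side','d11.png'); print(st['position'],st['clock'],st['ee_rot'],st['gripper_width'])
print(todelta([449.7,-12,195],11.2))
E
```

```text
[698.98424859 -20.45739179 198.03420226] 15.2 [-0.70574171  0.7084276  -0.00172001  0.00748513] 45.729671540394826
[np.float64(-0.0075), np.float64(0.2478), np.float64(-0.0021), np.float64(-11.44), ('j6', np.float64(-0.201))]
```

View pics/w11.png

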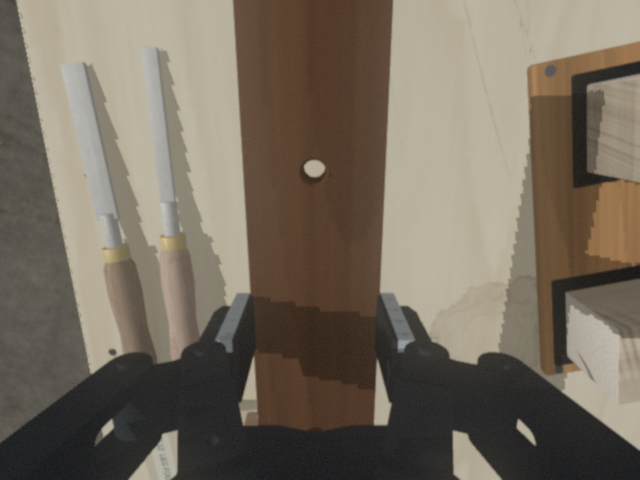

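View pics/d11.png

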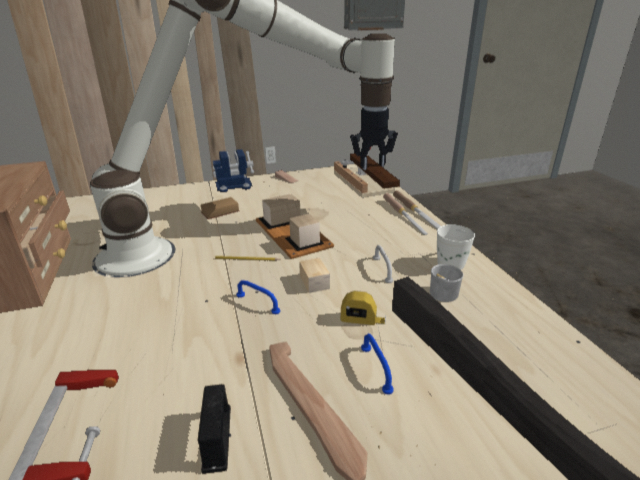

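```bash
python3 - <<'E'
from h import *
C=cam('wrist'); st=read_state(); Rt=R.from_quat(st['ee_rot']).as_matrix()
P=cast(C,[[314.5,168]],st['position'][2]-8); print(Rt.T@(P[0]-st['position']))
# edges at two rows
P=cast(C,[[235,10],[392,10],[377,400],[256,400]],st['position'][2]-8); print((P-st['position'])@Rt); edges(P)
E
```

```text
[57.2047983   0.52971742  7.56260085]
[[104.51777966 -23.44021538   7.3569426 ]
 [104.39103205  23.93470718   7.05427616]
 [-36.03933397  25.77668105   8.10886434]
 [-36.28725248 -23.35714168   8.42564882]]
  edge 47.4 ang 179.61
  edge 140.4 ang 90.51
  edge 49.1 ang 0.06
  edge 140.8 ang -90.2
```

jog_arm(increments=[[-0.009,0.248,0,-5],[-0.009,0.248,0,-11.4],[-0.009,0.248,0,-11.4],[-0.009,0.248,0,-11.4],[-0.009,0.248,0,-11.4],[-0.009,0.248,0,-11.4],[-0.009,0.248,0,-11.4]])

```text
clock: 16.18
position: [450.6, -10.3, 192.5]
ee_rot: [0.772, -0.635, -0.0, -0.005]
contact_force: [1.0, 0.1, -1.6]
gripper_width: 45.5
```

```bash
python3 - <<'E'
from h import *
im,_,st=snap('wrist','w12.png'); print(st['position'],st['clock'],st['ee_rot'],st['gripper_width'])
print(todelta([449.4,-10.5,107],11.2))
E
```

```text
[450.60057622 -10.31593919 192.45237845] 16.175 [ 7.72424425e-01 -6.35088940e-01 -3.36467488e-05 -4.74808711e-03] 45.50779321573665
[np.float64(0.0005), np.float64(0.0018), np.float64(0.0854), np.float64(-0.06), ('j6', np.float64(-0.138))]
```

View pics/w12.png

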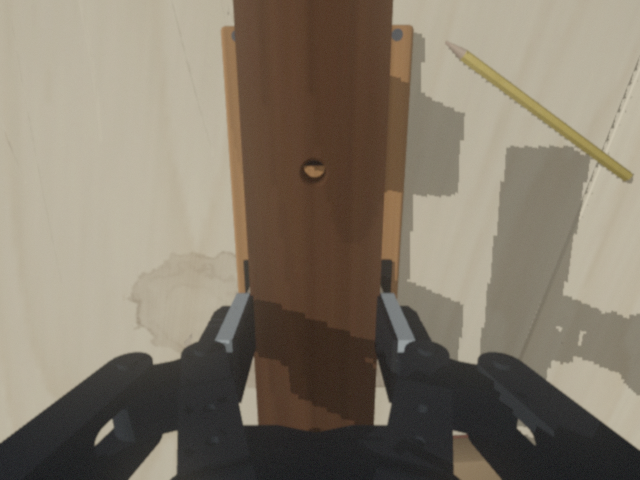

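jog_arm(increments=[[0,0.002,0.04,0],[0,0.002,0.07,0],[0,0.002,0.083,0],[0,0.002,0.086,0],[0,0.002,0.086,0],[0,0.002,0.086,0]])

```text
clock: 16.98
position: [449.9, -9.9, 107.3]
ee_rot: [0.772, -0.635, 0.001, -0.006]
contact_force: [-0.3, -0.0, -2.4]
gripper_width: 45.7
```

jog_arm(increments=[[0.001,0,0.003,0],[0.001,0,0.003,0]])

```text
clock: 17.23
position: [450.6, -10.3, 106.0]
ee_rot: [0.773, -0.635, 0.001, -0.007]
contact_force: [-5.0, 3.7, 9.4]
gripper_width: 45.3
```

Contact made; release.

jog_arm(increments=[[0,0,0,0],[0,0,0,0],[0,0,0,0]], hand=1)

```text
clock: 17.6
position: [450.7, -10.4, 106.0]
ee_rot: [0.772, -0.635, 0.001, -0.007]
contact_force: [-0.7, -0.1, -0.4]
gripper_width: 85.4
```

jog_arm(increments=[[0,0,-0.05,0],[0,0,-0.11,0],[0,0,-0.17,0],[-0.05,0,-0.2,0],[-0.08,0,-0.2,0],[-0.08,0,-0.2,0]])

```text
clock: 18.35
position: [432.8, 67.5, 306.8]
ee_rot: [0.773, -0.634, 0.001, -0.007]
contact_force: [0.4, -0.4, 0.1]
gripper_width: 85.7
```

```bash
python3 - <<'E'
from h import *
im,_,st=snap('wrist','w13.png');snap('side','d13.png');print(st['position'],st['clock'],st['ee_rot'],st['contact_force'])
E
```

```text
[432.83717531  67.54854041 306.77930501] 18.35 [ 0.77337504 -0.63390868  0.00106788 -0.00704928] [ 0.35261039 -0.43229686  0.11468557]
```

View pics/w13.png

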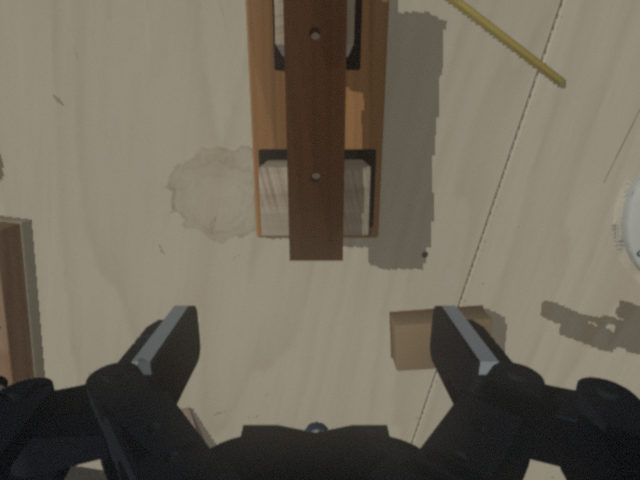

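View pics/d13.png

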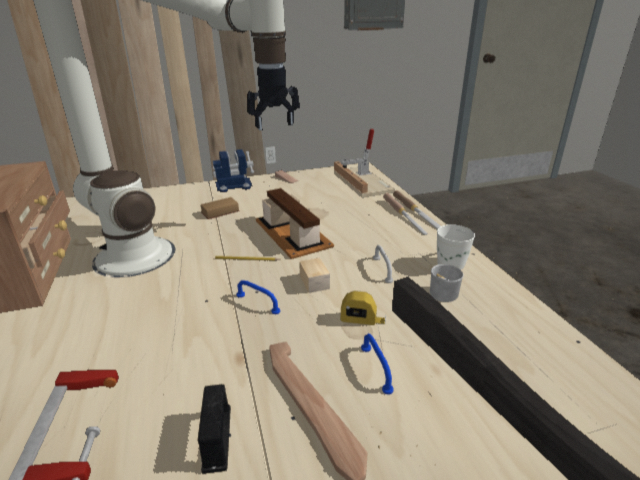

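```bash
python3 - <<'E'
from h import *
C=cam('wrist')
P=cast(C,[[315,36],[316,177]],98);print(P,P.mean(0));edges(P[:2])
print('end mid',cast(C,[[289,260],[343,260]],98).mean(0))
print(todelta([600,-230,280],0))
E
```

```text
[[460.51567234 -64.62704906  98.        ]
 [438.82176681  40.94722672  98.        ]] [449.66871958 -11.83991117  98.        ]
  edge 107.8 ang 101.61
  edge 107.8 ang -78.39
end mid [424.34733211 114.12497658  98.        ]
[np.float64(0.3232), np.float64(-0.106), np.float64(0.0252), np.float64(11.2), ('j6', np.float64(-0.327))]
```

jog_arm(increments=[[0.323,-0.106,0.025,0],[0.323,-0.106,0.025,6],[0.323,-0.106,0.025,11.2],[0.323,-0.106,0.025,11.2],[0.323,-0.106,0.025,11.2],[0.323,-0.106,0.025,11.2],[0.323,-0.106,0.025,11.2]])

```text
clock: 19.32
position: [599.6, -232.8, 277.6]
ee_rot: [-0.705, 0.709, 0.001, 0.005]
contact_force: [-0.1, 0.5, -0.4]
gripper_width: 85.5
```

```bash
python3 - <<'E'
from h import *
im,_,st=snap('wrist','w14.png');print(st['position'],st['clock'],st['ee_rot'])
E
```

```text
[ 599.6217864  -232.82495002  277.59114012] 19.325 [-0.70547437  0.70871685  0.00120718  0.00498947]
```

View pics/w14.png

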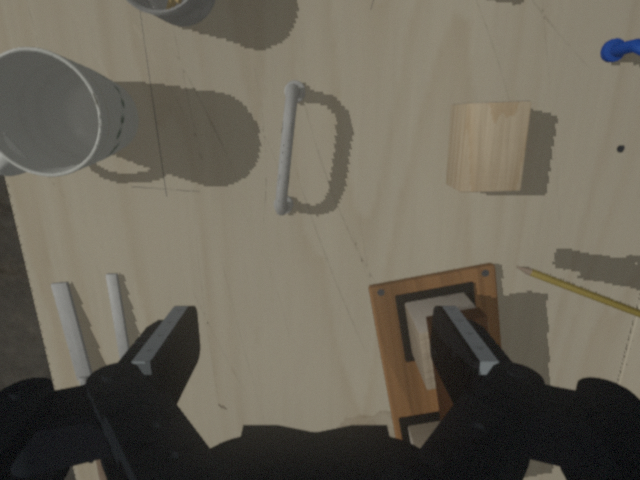

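```bash
python3 - <<'E'
import cv2
im=cv2.imread('pics/w14.png')[70:225,230:380]
cv2.imwrite('pics/w14c.png',cv2.resize(im,None,fx=3.8,fy=3.8,interpolation=cv2.INTER_CUBIC))
E
```

```text
(no output)
```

View pics/w14c.png

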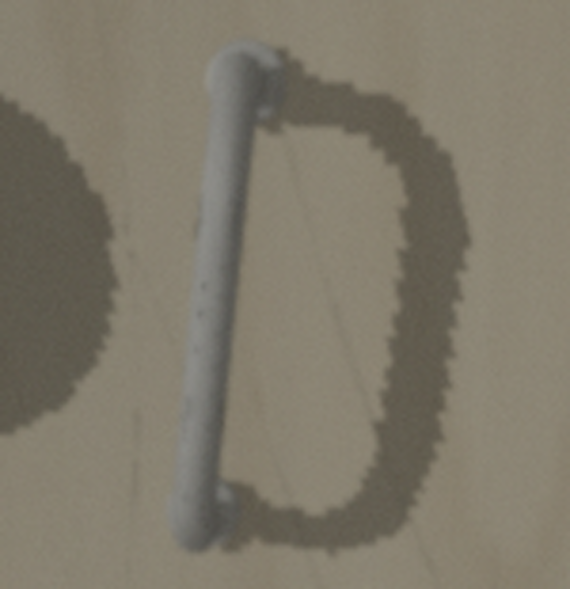

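```bash
python3 - <<'E'
from h import *
C=cam('wrist')
f=lambda a: np.array(a)/3.8+[230,70]
F=cast(C,f([[245,78],[207,514]]),4);print('feet',F,F.mean(0));edges(F)
L=cast(C,f([[229,130],[202,420]]),46);print('bar',L);edges(L)
m=F.mean(0);u=(L[1]-L[0])[:2];u/=np.linalg.norm(u);print('offset of feet mid from bar line',u[0]*(m-L[0])[1]-u[1]*(m-L[0])[0])
print(todelta([m[0],m[1]+10,140],0))
E
```

```text
feet [[ 619.59651233 -329.81335034    4.        ]
 [ 632.07673349 -218.43312857    4.        ]] [ 625.83662291 -274.12323945    4.        ]
  edge 112.1 ang 83.61
  edge 112.1 ang -96.39
bar [[ 621.12221474 -316.15246946   46.        ]
 [ 629.04730455 -250.43839484   46.        ]]
  edge 66.2 ang 83.12
  edge 66.2 ang -96.88
offset of feet mid from bar line 0.351750580178555
[np.float64(0.0338), np.float64(-0.0258), np.float64(0.1383), np.float64(-0.17), ('j6', np.float64(0.121))]
```

```bash
python3 - <<'E'
from h import *
C=cam('wrist')
print(cast(C,[[128,100],[103,110]],90), cast(C,[[128,100]],0))
print(todelta([625.8,-274.1,140],-6.7))
E
```

```text
[[ 740.73151814 -318.26820724   90.        ]
 [ 760.84093941 -311.17289344   90.        ]] [[ 7.81734507e+02 -3.22143619e+02  5.68434189e-14]]
[np.float64(0.0437), np.float64(-0.0258), np.float64(0.1382), np.float64(6.53), ('j6', np.float64(0.121))]
```

jog_arm(increments=[[0.044,-0.026,0.05,6.5],[0.044,-0.026,0.1,6.5],[0.044,-0.026,0.138,6.5],[0.044,-0.026,0.138,6.5],[0.044,-0.026,0.138,6.5]])

```text
clock: 20.0
position: [627.1, -274.3, 142.8]
ee_rot: [-0.665, 0.747, -0.0, 0.006]
contact_force: [0.5, -0.3, 1.5]
gripper_width: 85.2
```

```bash
python3 - <<'E'
from h import *
im,_,st=snap('wrist','w15.png');print(st['position'],st['clock'],st['ee_rot'])
E
```

```text
[ 627.11539218 -274.30876697  142.75100396] 20.0 [-6.65278671e-01  7.46571152e-01 -4.75564505e-04  5.96483839e-03]
```

View pics/w15.png

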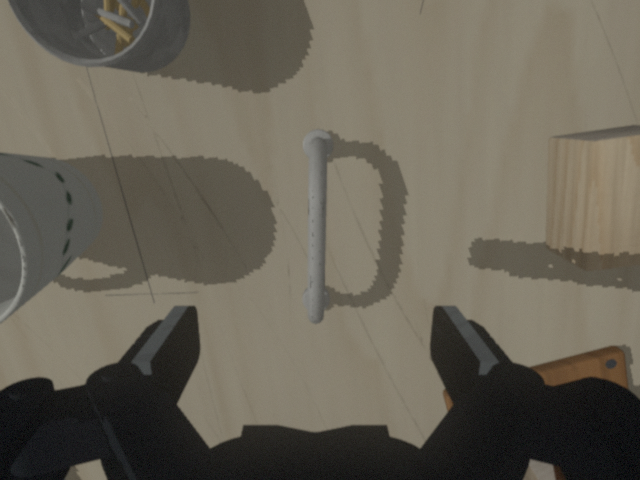

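```bash
python3 - <<'E'
from h import *
C=cam('wrist')
F=cast(C,[[317.5,143],[315.5,298]],4);print('feet',F,F.mean(0));edges(F[:2])
L=cast(C,[[318,170],[316,270]],46);print('bar',L);edges(L[:2])
T=cast(C,[[317,322]],30);print(T)
m=F.mean(0)
print(todelta([m[0],m[1],44],-6.7))
E
```

```text
feet [[ 619.86912    -331.59701762    4.        ]
 [ 634.00675517 -221.15769491    4.        ]] [ 626.93793758 -276.37735627    4.        ]
  edge 111.3 ang 82.71
  edge 111.3 ang -97.29
bar [[ 620.81268261 -319.30865454   46.        ]
 [ 628.85804704 -259.554456     46.        ]]
  edge 60.3 ang 82.33
  edge 60.3 ang -97.67
[[ 633.38415278 -215.62759588   30.        ]]
[np.float64(0.0029), np.float64(0.0013), np.float64(0.0994), np.float64(0.1), ('j6', np.float64(0.071))]
```

jog_arm(increments=[[0.002,0.001,0.045,0.8],[0.002,0.001,0.08,0.8],[0.002,0.001,0.098,0.8],[0.002,0.001,0.1,0.8],[0.002,0.001,0.1,0.8]])

```text
clock: 20.68
position: [628.6, -275.8, 45.3]
ee_rot: [-0.66, 0.751, -0.002, 0.007]
contact_force: [-0.7, 0.4, 0.2]
gripper_width: 85.6
```

jog_arm(increments=[[0,0,0,0],[0,0,0,0],[0,0,0,0],[0,0,0,0],[0,0,0,0],[0,0,0,0]], hand=-1)

```text
clock: 21.42
position: [628.6, -275.8, 45.5]
ee_rot: [-0.66, 0.751, -0.002, 0.007]
contact_force: [-1.1, 0.6, 1.9]
gripper_width: 8.6
```

Gripped at 8.6 mm (bar 10 mm). Lift and look.

jog_arm(increments=[[0,0,-0.05,0],[0,0,-0.11,0],[0,0,-0.17,0],[0,0,-0.17,0],[0,0,-0.17,0]])

```text
clock: 22.05
position: [625.6, -276.4, 214.6]
ee_rot: [-0.66, 0.751, -0.002, 0.007]
contact_force: [0.1, 1.1, -2.1]
gripper_width: 8.4
```

```bash
python3 - <<'E'
from h import *
im,_,st=snap('wrist','w16.png');print(st['position'],st['clock'],st['ee_rot'],st['gripper_width'])
print(todelta([450,-12,215],11.4))
E
```

```text
[ 625.5932825  -276.44847238  214.62978644] 22.05 [-0.66005129  0.75118345 -0.00160574  0.00729053] 8.412863430613292
[np.float64(-0.2397), np.float64(0.2077), np.float64(-0.0014), np.float64(-18.79), ('j6', np.float64(0.059))]
```

View pics/w16.png

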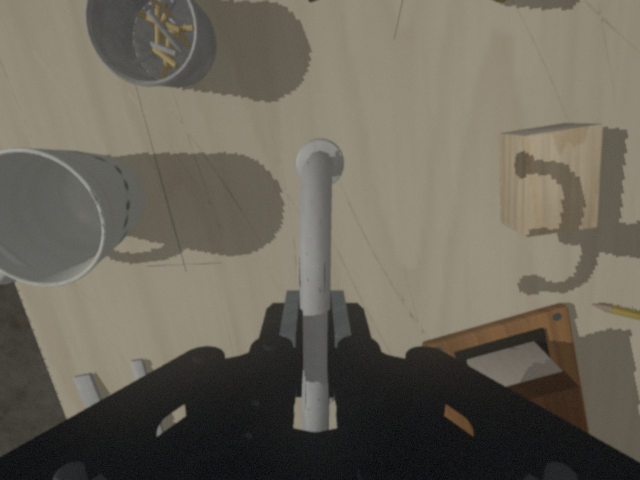

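```bash
python3 - <<'E'
from h import *
C=cam('wrist'); st=read_state(); Rt=R.from_quat(st['ee_rot']).as_matrix()
for h in (38,41,44):
    P=cast(C,[[320,160],[296,160],[343.5,160]],st['position'][2]-h); print(h,((P-st['position'])@Rt).round(1).tolist())
P=cast(C,[[317,200],[316,280],[315,420]],st['position'][2]+1); print(((P-st['position'])@Rt).round(1).tolist())
E
```

```text
38 [[57.2, 2.8, 37.5], [57.2, -7.1, 37.6], [57.2, 12.4, 37.4]]
41 [[56.9, 2.8, 40.5], [56.9, -7.2, 40.6], [56.9, 12.6, 40.4]]
44 [[56.6, 2.9, 43.5], [56.6, -7.3, 43.6], [56.6, 12.8, 43.4]]
[[48.1, 1.4, -1.4], [20.3, 1.1, -1.2], [-38.1, 0.7, -0.7]]
```

jog_arm(increments=[[-0.241,0.207,0,-6],[-0.241,0.207,0,-12],[-0.241,0.207,0,-18.8],[-0.241,0.207,0,-18.8],[-0.241,0.207,0,-18.8],[-0.241,0.207,0,-18.8],[-0.241,0.207,0,-18.8],[-0.241,0.207,0,-18.8]])

```text
clock: 23.1
position: [451.4, -11.5, 212.9]
ee_rot: [0.773, -0.634, 0.002, -0.006]
contact_force: [0.4, -0.0, -1.7]
gripper_width: 8.6
```

```bash
python3 - <<'E'
from h import *
im,_,st=snap('wrist','w17.png');print(st['position'],st['clock'],st['ee_rot'],st['gripper_width'])
print(todelta([451,-10.5,165],11.4))
E
```

```text
[451.39524589 -11.52752012 212.94114206] 23.1 [ 0.7734603  -0.63381677  0.00155877 -0.00574855] 8.559478869571869
[np.float64(-0.001), np.float64(0.0007), np.float64(0.048), np.float64(-0.09), ('j6', np.float64(-0.134))]
```

View pics/w17.png

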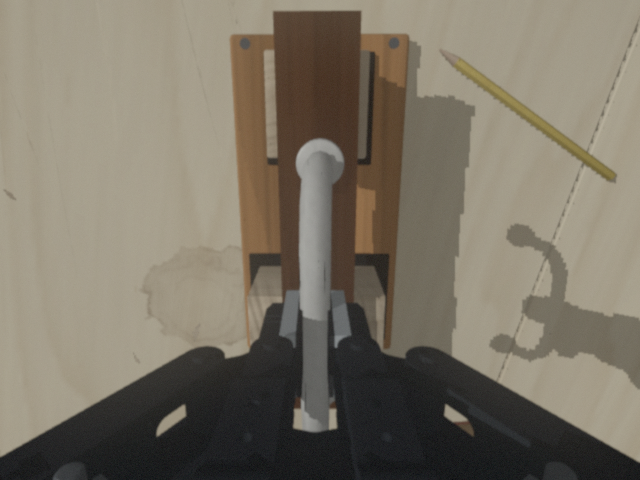

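```bash
python3 - <<'E'
from h import *
C=cam('wrist'); st=read_state(); Rt=R.from_quat(st['ee_rot']).as_matrix()
E=cast(C,[[274,12],[360,12],[355,200],[280,200]],98); edges(E)
e=E[:2].mean(0); d=E[2:].mean(0)-e; d/=np.linalg.norm(d); print('dir',np.degrees(np.arctan2(d[1],d[0])))
F=cast(C,[[320,161]],st['position'][2]-41)[0]
T=e+75*d; print('rail c',e+130*d,'foot',F,'want',T,'err tool',Rt.T@np.r_[(F-T)[:2],0])
b=cast(C,[[317,200],[315,420]],st['position'][2]+1); edges(b)
E
```

```text
edge 46.8 ang -168.9
  edge 103.7 ang 101.45
  edge 46.5 ang 11.39
  edge 103.9 ang -78.4
dir 101.52327481616123
rail c [450.29384793 -10.61404753  98.        ] foot [460.25048258 -67.11804364 171.98929801] want [461.28097711 -64.50544751  98.        ] err tool [ 2.3597306   1.52264447 -0.028334  ]
  edge 86.0 ang 100.84
  edge 86.0 ang -79.16
```

jog_arm(increments=[[-0.002,0,0.03,0],[-0.002,0,0.055,0],[-0.002,0,0.065,0],[-0.002,0,0.067,0],[-0.002,0,0.067,0]])

```text
clock: 23.78
position: [452.4, -9.4, 146.6]
ee_rot: [0.773, -0.634, 0.002, -0.006]
contact_force: [-0.1, 0.6, -0.9]
gripper_width: 8.7
```

```bash
python3 - <<'E'
from h import *
im,C,st=snap('wrist','w18.png');print(st['position'],st['clock'],st['ee_rot'],st['contact_force'])
snap('side','d18.png')
E
```

```text
[452.40994187  -9.381187   146.60024573] 23.775 [ 0.77319078 -0.63413925  0.00202419 -0.00627144] [-0.12511468  0.55547097 -0.9039591 ]
```

View pics/w18.png

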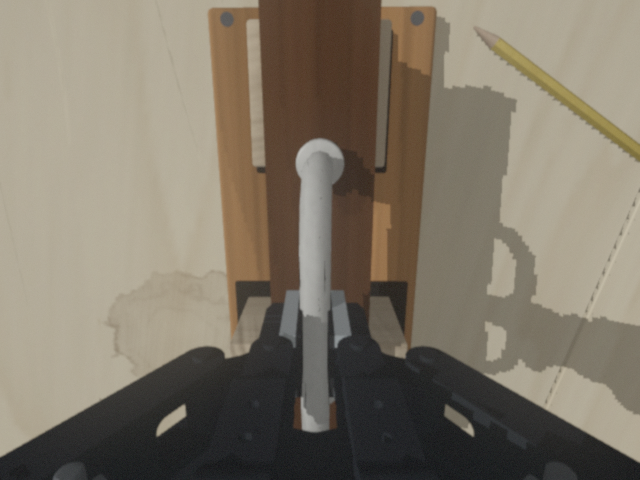

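jog_arm(increments=[[0,0,0.002,0],[0,0,0.004,0],[0,0,0.004,0]])

```text
clock: 24.25
position: [452.6, -9.0, 143.1]
ee_rot: [0.773, -0.634, 0.002, -0.007]
contact_force: [0.2, 0.4, 0.8]
gripper_width: 8.5
```

jog_arm(increments=[[0,0,0.001,0],[0,0,0.001,0]])

```text
clock: 24.5
position: [453.0, -8.9, 143.1]
ee_rot: [0.774, -0.634, 0.003, -0.007]
contact_force: [-2.1, 0.7, 6.0]
gripper_width: 8.8
```

jog_arm(increments=[[0,0,0,0],[0,0,0,0],[0,0,0,0],[0,0,0,0],[0,0,0,0]], hand=1)

```text
clock: 25.12
position: [453.0, -8.9, 143.0]
ee_rot: [0.774, -0.634, 0.003, -0.007]
contact_force: [-0.3, -0.1, 0.6]
gripper_width: 85.5
```

jog_arm(increments=[[0,0,-0.03,0],[0,0,-0.08,0],[0,0,-0.14,0],[-0.05,0,-0.18,0],[-0.08,0,-0.18,0],[-0.08,0,-0.18,0]])

```text
clock: 25.88
position: [434.6, 69.5, 323.9]
ee_rot: [0.775, -0.633, 0.003, -0.008]
contact_force: [0.1, -0.3, 0.1]
gripper_width: 85.5
```

```bash
python3 - <<'E'
from h import *
im,C,st=snap('wrist','w19.png');print(st['position'],st['clock'],st['ee_rot'],st['contact_force'])
d,_,_=snap('side','d19.png'); cv2.imwrite('pics/d19c.png',cv2.resize(d[150:300,200:400],None,fx=3.8,fy=3.8,interpolation=cv2.INTER_CUBIC))
E
```

```text
[434.570193    69.49787734 323.89639908] 25.875 [ 0.77450833 -0.63250852  0.00289902 -0.00783734] [ 0.12185336 -0.3086522   0.05391833]
```

View pics/w19.png

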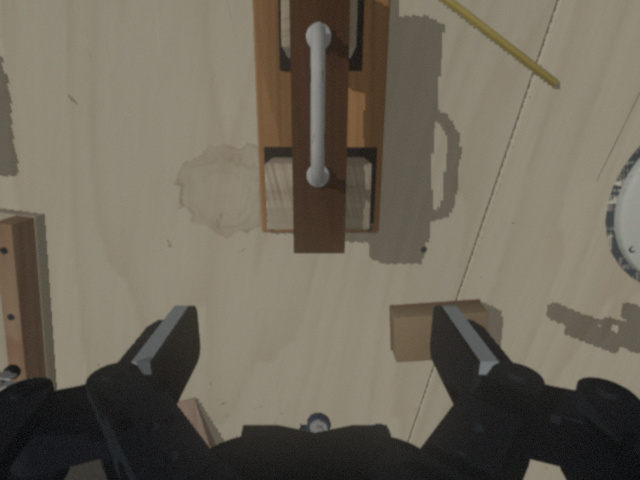

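View pics/d19c.png

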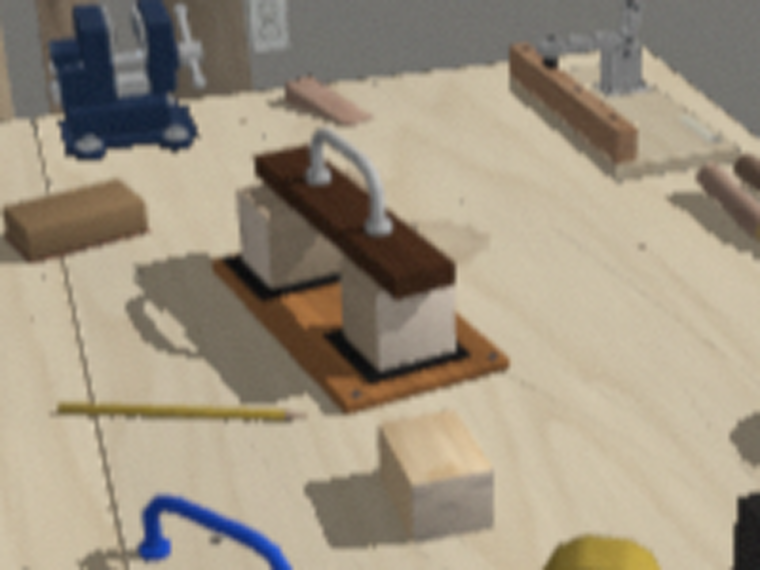

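```bash
python3 - <<'E'
from h import *
st=read_state(); C=cam('wrist')
E=cast(C,[[294,253],[344,253]],98); e=E.mean(0)
F=cast(C,[[318,37],[318,177]],102); print('feet',F,F.mean(0)); edges(F[:2])
print('end',e, 'dist near foot',np.linalg.norm((F[1]-e)[:2]),'ctr',np.linalg.norm((F.mean(0)-e)[:2]))
L=cast(C,[[292,120],[294,253],[344,253],[347,120]],98); a=(L[0]+L[3])/2-e; a/=np.linalg.norm(a); print('rail dir',np.degrees(np.arctan2(a[1],a[0])),'rail c',e+130*a)
v=(F.mean(0)-(e+130*a))[:2]; print('handle off along',v@a[:2],'across',v@[-a[1],a[0]])
P=cast(C,[[378,231],[263,232]],12);print('board',P)
E
```

```text
feet [[461.52447961 -65.03824357 102.        ]
 [439.37360768  43.99765516 102.        ]] [450.44904365 -10.5202942  102.        ]
  edge 111.3 ang 101.48
  edge 111.3 ang -78.52
end [424.19173254 114.25336731  98.        ] dist near foot 71.87735681708301 ctr 127.50652138108792
rail dir -78.67850887300749 rail c [449.71254606 -13.21697464  98.        ]
handle off along -2.4996212283216708 across 1.2515621376462056
board [[357.59166845 103.24734773  12.        ]
 [487.14331202 131.01943609  12.        ]]
```

All offsets are within tolerance: the handle is about 2.5 mm off along the rail and 1 mm off across it, and the rail is about 1 mm from the board centre. Handing in.

```bash
python3 -c "
from bench import *
print(job_done())"
```

```text
the job is handed in; nothing more can be done
None
```

The job is handed in: both offcuts are on their pads, the rail lies across them, and the steel handle stands on the rail over its holes. It took about 26 s of the 99 s. `job_done()` gives no verdict, so these figures are my own camera measurements, good to about 2 mm.

| Part | Last measured | Allowed |
|---|---|---|
| Cube on the square pad | about 1 mm off centre, under 1° turned | 12 mm, 0.2 rad (11.5°) |
| Longer offcut on the oblong pad, lengthwise | about 2 mm off centre, about 1° turned | 12 mm, 0.2 rad (11.5°) |
| Rail over the board's centre | about 1 mm off, under 0.5° out of line | 14 mm, 0.14 rad (8°) |
| Handle over the holes | about 2.5 mm along, 1 mm across, under 0.5° turned | 10 mm, 0.14 rad (8°) |

- **Last views:** the final side picture shows the rail level and the handle upright. The gripper was open and well clear, with wrist force near zero. I never went near the pale block or the blue look-alikes.
- **Disagreements:** board and rail centres differed by 1–3 mm between views, within the calibration error. The oblique view of the cube from above the long block gave poor edge lengths, so I used the more direct view instead. The tool picked up a tilt of just under 1° over the many jogs, with no visible effect on the placements.

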